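Lay one dessert place at the long table

ROBOT

A 7-joint arm with a two-finger parallel gripper is mounted at the origin on the work surface. World frame = base frame: x ahead of the robot, y to its left, z up, the work surface at z = 0. Lengths are in m, angles in degrees, forces in N, time in s.
With the tool pointing down it reaches from about 0.35 to 0.775 m from the base axis. Payload 3.1 kg.
Tool frame: the origin (TCP) lies on the centre line of the jaws, within the pads' length; the fingertips stand 17 mm ahead of it and the grasp point (between the pads) lies 2 mm behind it (robot.tip_reach is the distance from the TCP to the fingertips, in m); z points along the fingers, y is the line along which they close (so a half turn about z gives the same grasp; the last joint's range is limited). The gripper opens to 85 mm and grips with 20 to 120 N. Pads are 22 mm wide; open, the fingers measure 114 mm over their backs; the gripper's body (76 mm by 85 mm) begins 54 mm behind the grasp point. The pads swing forward as they close: fully open they stand 13 mm farther back than shut.
Start: joints at [74.502, 17.813, 0.802, 86.603, -0.252, 75.585, -1.558], TCP at [0.125, -0.536, 0.248] pointing down, gripper open.
Joint ranges: [-154.91, 154.91], [-16.99, 109.72], [-72.82, 74.43], [7.12, 147.25], [-82.49, 262.49], [11.32, 116.49], [-174.64, 174.64]. Speed limits (degrees/s): [159.86, 159.86, 180, 180, 180, 180, 180].

INTERFACE

Orientations are given as [roll, pitch, yaw] about the fixed x, y, z axes, in that order (R = Rz(yaw) Ry(pitch) Rx(roll)).
In Python, from station import robot, fingers, vision, workorder, recognise gives the robot as it stands. Calls block until the motion is done:
- robot.move_to(position, orientation): joint-space move of the TCP to a pose.
- robot.line_to(position, orientation=None, velocity=0.15, f_stop=None): straight line of the TCP; orientation=None keeps the orientation; velocity is the mean speed in m/s. With f_stop (N) it stops when the force on the tool has changed by that much, and returns True; else False.
- robot.move_j(angles): joint-space move.
- fingers.gripper_to(opening, force=None): opening from 0.0 (shut) to 1.0 (fully open); force is the grip in N (None keeps the last); returns when the fingers have stopped.
- robot.pause(seconds).
- robot.inverse_kinematics(position, orientation): joint angles nearest the present ones, or None.
- vision.grab_frame(name): name is "side" or "top" or "wrist"; returns the picture (384x512x3 uint8, red, green, blue); there is no depth.
- vision.calibration(name): a dict with "mtx" (3x3 intrinsics, pixels), "k1" (the pictures are not rectified: a ray, as slopes to the right and down, at radius r is drawn at 1 + k1 r^2 times it, then the intrinsics apply), "extrinsics" (4x4, takes a point from world to camera coordinates); the wrist camera has in their place "T_tool_cam" (4x4, takes a point from camera to tool coordinates, whose origin is the TCP and whose axes are the flange's). Camera axes: x right, y up, looking along -z (the intrinsics and any distortion apply to the point x, -y, -z); pixel columns grow to the right and rows downward; lengths in m; the calibration is good to about 2 mm. A picture is of the moment at which its call begins: read the wrist's pose just before it. calibration takes no time and is no camera call.
A pose or a line that the arm cannot do raises robot.PlanningError and nothing moves.
- workorder.close_job(): hands the job in; it is judged then, once.
Trained networks look in the newest picture that a camera, given by its name, has taken for a name from the list of things; names that differ only in an ending like _2 or _b are one class to them, and where a whole thing is asked for, a point or a joint stands for the part that bears it (a point fixed in the world has none). Each returns a list of dicts, best first, with "p" (0 to 1); they miss things now and then, are a little off and sometimes report something else, mostly with a low value. They report only what shows in the picture. A call takes as long as a camera call. They do not tell look-alikes from the thing itself.
- recognise(label, camera): "rect" ([centre column, centre row, width, height] in pixels, round what is visible of it).
Readings, each from a call of its own:
- robot.current_time_s(): time.
- robot.current_joint_positions(): joint angles.
- robot.current_dq(): joint speeds.
- robot.current_joint_torque(): joint torques, N m.
- robot.current_tool_pos(): TCP position.
- robot.current_eef_rot(): TCP orientation.
- robot.current_contact_force(): force on the tool from outside, world axes, zero at the start.
- robot.current_torque(): the same for the moment, N m.
- robot.current_finger_gap(): opening from 0.0 (shut) to 1.0 (fully open).
- robot.current_gripper_force(): force on a finger pad.
Only numpy, scipy, OpenCV 4.12 (cv2) and the standard library are available. Lean on these libraries where they do the work, as an engineer would, in place of code of your own. Each camera call takes 0.05 s, during which the arm holds its last target. There are 200 camera calls.

TASK

Lay the grey mat for a diner sitting on the robot's side: the small dish in the middle of the plate; the fork left of the plate and the knife right of it, each parallel to the mat's short edges, midway between the plate's rim and the mat's edge, centred on the plate from front to back and pointing away from the diner. Stand the name-card block behind the plate, on the plate's centre line, halfway between its rim and the mat's far edge and parallel to that edge, and stand the tall glass straight beyond the knife's tip, level with the card. Do not shift the plate, and leave the short glass and the salt pot where they are.

Things in the scene. Friction and masses are not known exactly. Their poses are not given: they have to be found in the camera images.
- mat: stiff grey felt place mat, a flat rectangle 300 (x) x 360 (y) x 3 mm thick, fixed to the table; origin at the centre of its underside; its x axis points away from the diner, y to the diner's left, z up; it is turned at most 0.25 rad from the world axes
- plate: round white plate, 180 mm across, rim 16 mm high, inner floor 5 mm above its underside and flat over the middle 110 mm, loose, 0.45 kg; origin at the centre of its underside; it stands on the mat, midway between the short edges, its centre 30 mm nearer the diner than the mat's centre
- fork: four-tined fork with a dark wooden handle, 170 mm long, lying flat, about 60 g; origin at mid-length on its underside, x axis towards the tines (tips at x = +85 mm), z up. Handle from x = -85 to +5 mm, 13 mm wide and 9 mm thick; balance point about x = -18 mm, pick it up by the handle near x = -20 mm; metal head 4 mm thick, 21 mm wide
- knife: table knife with the same dark wooden handle, 170 mm long, lying flat, about 70 g; origin at mid-length on its underside, x axis towards the blade's tip (x = +85 mm), z up. Handle from x = -85 to +5 mm, 13 mm wide and 9 mm thick; balance point about x = -18 mm, pick it up by the handle near x = -20 mm; plain blade 3 mm thick, 17 mm wide
- tall_glass: tall straight empty tumbler of greenish glass, 60 mm across, 120 mm high, wall 3 mm, upright; origin at the centre of its underside
- dish: small round white dish, straight-sided and empty, 60 mm across, 38 mm high, wall 4 mm, upright; origin at the centre of its underside
- card: name-card holder: light wooden block 20 (x) x 60 (y) x 22 mm high with a blank white card 52 mm wide and 2 mm thick standing up from it along y to 55 mm high; origin at the centre of its underside; front and back are alike
- short_glass: bystander: short tumbler of the same greenish glass, 64 mm across, 70 mm high, upright, not wanted; origin at the centre of its underside
- salt: bystander: small white salt pot with a steel top, 36 mm across, 48 mm high; origin at the centre of its underside
Not all that is in view belongs to the job. What is shaped like the tall_glass but red is not meant.

How it is judged:
By the outcome, as a careful person would: the job done as asked, in the order asked, and still so for the second after the job is handed in, with the robot touching nothing.
It also fails if it takes over 138 s, if anything falls off the work surface, if the arm or the gripper's body presses on something with over 40 N, if the wrist force passes 120 N, or if a joint passes its speed limit or range.

## Working session

There is one attempt and no reset: what is moved stays moved. The work goes in short steps, each a Python script; the robot and the scene stay as the last script left them, time stands still between calls to the robot, and variables do not carry over. Pictures are saved under pics/ and viewed, at most 14 in all, crops included, and the job is handed in when it is done.

```bash
ls; mkdir -p pics; cat > h.py <<'E'
import numpy as np, cv2
from station import robot, fingers, vision, workorder, recognise
def cal(n):
    c=vision.calibration(n); return np.array(c["mtx"]),c["k1"],np.array(c["extrinsics"])
def undist(K,k1,uv):
    s=np.array([(uv[0]-K[0,2])/K[0,0],(uv[1]-K[1,2])/K[1,1]]); q=s.copy()
    for _ in range(20): q=s/(1+k1*(q@q))
    return q
def ray(n,uv,E=None):
    c=vision.calibration(n); K=np.array(c["mtx"]); q=undist(K,c["k1"],uv)
    E=np.array(c["extrinsics"]) if E is None else E
    d=E[:3,:3].T@np.array([q[0],-q[1],-1.]); o=-E[:3,:3].T@E[:3,3]
    return o,d
def pt(n,uv,z,E=None):
    o,d=ray(n,uv,E); return o+d*(z-o[2])/d[2]
def proj(n,p,E=None):
    c=vision.calibration(n); K=np.array(c["mtx"]); E=np.array(c["extrinsics"]) if E is None else E
    x=E[:3,:3]@np.array(p)+E[:3,3]; s=np.array([x[0],-x[1]])/-x[2]; s=s*(1+c["k1"]*(s@s))
    return np.array([K[0,0]*s[0]+K[0,2],K[1,1]*s[1]+K[1,2]])
def save(n,f): 
    im=vision.grab_frame(n); cv2.imwrite('pics/'+f,im[:,:,::-1]); return im
E
python3 - <<'E'
from h import *
np.set_printoptions(precision=3,suppress=True)
for n in("top","side"):
    im=save(n,n+"0.png"); cv2.imwrite(f"pics/{n}0b.png",cv2.resize(im[:,:,::-1],(800,600)))
    K,k,E=cal(n); print(n,K[0,0],k,-E[:3,:3].T@E[:3,3])
    for l in "mat plate fork knife tall_glass dish card short_glass salt".split():
        print(l,[(np.round(r["rect"],1).tolist(),round(r["p"],2)) for r in recognise(l,n)][:4])
print(vision.calibration("wrist"))
E
```

```text
pics
top 406.4311512608752 -0.006133441203716306 [ 0.378 -0.068  0.919]
mat [([139.2, 178.7, 165.7, 132.4], 0.65)]
plate [([139.5, 190.9, 79.0, 81.9], 0.8)]
fork [([396.1, 193.8, 30.5, 68.6], 0.86)]
knife [([266.5, 202.2, 6.3, 69.3], 0.67), ([139.6, 178.7, 162.9, 135.0], 0.6), ([243.9, 88.8, 27.9, 38.7], 0.2)]
tall_glass [([335.9, 216.3, 37.4, 34.7], 0.9), ([367.9, 269.0, 43.9, 26.3], 0.71), ([308.0, 270.1, 36.4, 35.1], 0.55), ([348.8, 321.4, 43.5, 41.1], 0.55)]
dish [([343.5, 130.6, 26.3, 30.6], 0.62)]
card []
short_glass [([243.3, 87.8, 31.7, 36.1], 0.55)]
salt [([312.8, 157.8, 18.6, 18.2], 0.55)]
side 381.272134988637 0.03205886092143235 [ 0.478 -0.642  0.636]
mat [([279.0, 137.2, 128.8, 88.8], 0.89)]
plate []
fork [([265.9, 352.1, 101.1, 44.2], 0.97), ([267.4, 128.0, 65.5, 40.0], 0.31)]
knife [([256.6, 213.9, 78.8, 8.1], 0.82)]
tall_glass [([111.0, 258.1, 50.8, 64.6], 0.92), ([180.7, 222.6, 41.0, 61.1], 0.9), ([166.1, 280.3, 48.4, 65.6], 0.9), ([233.6, 248.9, 33.7, 59.5], 0.86)]
dish [([343.8, 279.6, 37.4, 40.5], 0.8)]
card [([341.1, 223.7, 17.0, 31.6], 0.98)]
short_glass [([368.9, 185.8, 34.4, 38.5], 0.79)]
salt [([302.8, 245.5, 19.7, 29.2], 0.66)]
{'mtx': array([[322.837,   0.   , 259.532],
       [  0.   , 322.837, 188.267],
       [  0.   ,   0.   ,   1.   ]]), 'k1': -0.053566971175052436, 'T_tool_cam': array([[-0.001,  0.963,  0.269,  0.068],
       [ 1.   ,  0.001,  0.001,  0.001],
       [ 0.001,  0.269, -0.963, -0.125],
       [ 0.   ,  0.   ,  0.   ,  1.   ]])}
```

View pics/top0b.png

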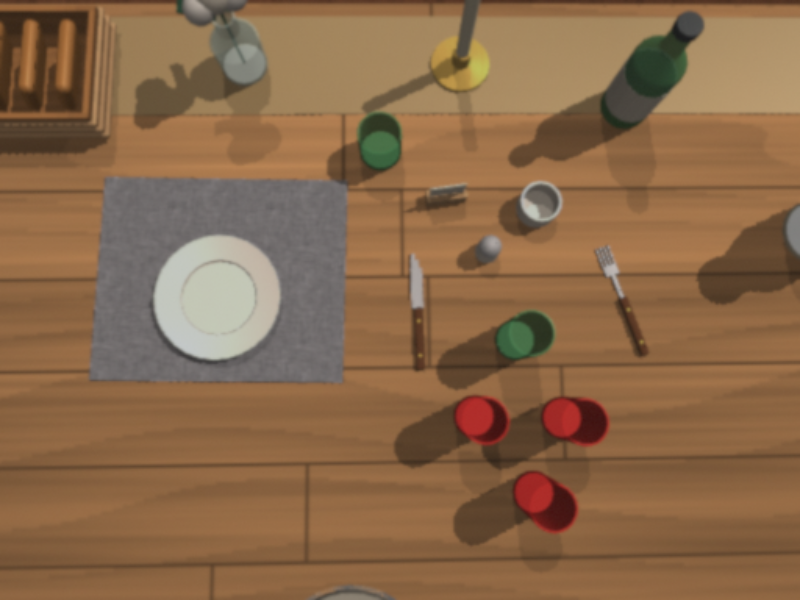

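View pics/side0b.png

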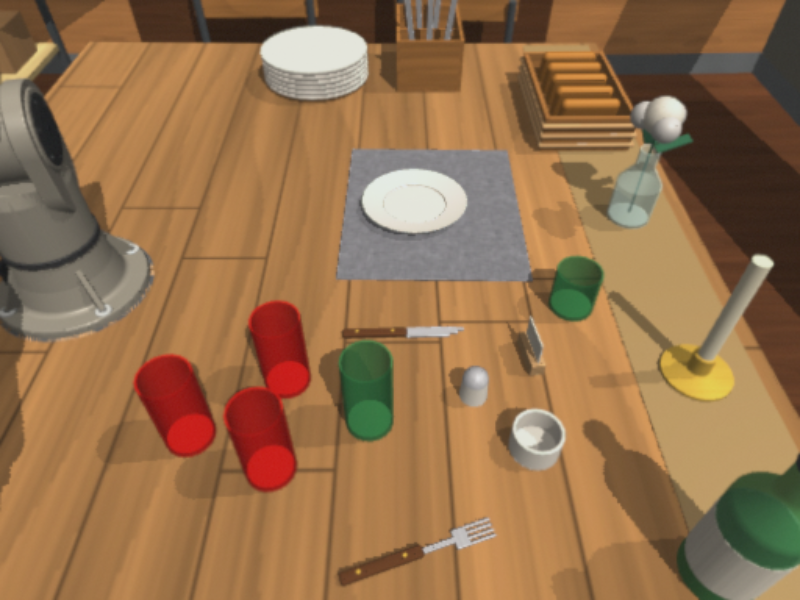

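Top view (800 px scale): the mat is at (220,280) with the plate on it. The knife is at (417,312), the fork at (622,300), the dish at (540,203), the card at (447,194) and the salt pot at (489,248).

Candidates for the tall glass are the green one at (525,335), the three reds at (482,418), (575,420) and (546,500), and the shorter green one at (380,140). The green one at (525,335) fits, because it is greenish and tall. The reds are excluded by colour, and (380,140) is the short glass.

```bash
cat > meas.py <<'E'
from h import *
from scipy.optimize import least_squares
np.set_printoptions(precision=4,suppress=True)
def rp(x,y,a,P):
    c,s=np.cos(a),np.sin(a); P=np.asarray(P,float)
    return np.c_[x+c*P[:,0]-s*P[:,1], y+s*P[:,0]+c*P[:,1], P[:,2]]
def box(lx,ly,z0,z1): return [[i*lx/2,j*ly/2,z] for i in(-1,1) for j in(-1,1) for z in(z0,z1)]
t=np.linspace(0,2*np.pi,48,endpoint=False)
def cyl(r,h): return np.r_[np.c_[r*np.cos(t),r*np.sin(t),0*t],np.c_[r*np.cos(t),r*np.sin(t),0*t+h]]
def crop_mask(im,rect,fn,pad=8):
    x,y,w,h=rect; m=np.zeros(im.shape[:2],np.uint8)
    a,b,c,d=[int(v) for v in(max(0,y-h/2-pad),y+h/2+pad,max(0,x-w/2-pad),x+w/2+pad)]
    sub=im[a:b,c:d].astype(int); m[a:b,c:d]=fn(sub)
    n,l,s,_=cv2.connectedComponentsWithStats(m); k=1+np.argmax(s[1:,4]); return (l==k).astype(np.uint8)
def hull(m):
    return cv2.convexHull(cv2.findContours(m,0,1)[0][0])[:,0].astype(float)
def sup(pts,D): return (pts@D.T).max(0)
D=np.c_[np.cos(t[::2]),np.sin(t[::2])]
def fit(masks,P,x0,ang=False):
    hs={n:sup(hull(m),D)+.25 for n,m in masks.items()}   # half-pixel edge
    def f(v):
        Q=rp(v[0],v[1],v[2] if ang else 0,P)
        return np.concatenate([sup(np.array([proj(n,q) for q in Q]),D)-hs[n] for n in hs])
    r=least_squares(f,x0,loss="soft_l1"); return r.x,np.sqrt((r.fun**2).mean())
green=lambda s:(s[...,1]>s[...,0]+12)&(s[...,1]>s[...,2]+5)
grey=lambda s:(s.max(2)-s.min(2)<28)&(s.max(2)>60)
E
cat > m1.py <<'E'
from meas import *
im={n:cv2.imread(f'pics/{n}0.png')[:,:,::-1] for n in("top","side")}
R={"glass":[(335.9,216.3,37.4,34.7),(233.6,248.9,33.7,59.5)],"short":[(243.3,87.8,31.7,36.1),(368.9,185.8,34.4,38.5)],
"dish":[(343.5,130.6,26.3,30.6),(343.8,279.6,37.4,40.5)],"mat":[(139.2,178.7,165.7,132.4),(279,137.2,128.8,88.8)]}
P={"glass":cyl(.03,.12),"short":cyl(.032,.07),"dish":cyl(.03,.038),"mat":box(.3,.36,0,.003)}
F={"glass":green,"short":green,"dish":grey,"mat":grey}
vis={n:im[n][:,:,::-1].copy() for n in im}
def draw(m,n): cv2.drawContours(vis[n],cv2.findContours(m,0,2)[0],-1,(255,0,255),1)
for k in R:
    ms={n:crop_mask(im[n],R[k][i],F[k]) for i,n in enumerate(("top","side"))}
    g=pt("top",R[k][0][:2],.02)
    for sel in(["top"],["side"],["top","side"]):
        print(k,sel,*fit({n:ms[n] for n in sel},P[k],[g[0],g[1],0] if k=="mat" else g[:2],k=="mat"))
    for n in ms: draw(ms[n],n)
# plate: white pixels in top, z rim .019
m=crop_mask(im["top"],(139.5,190.9,79,81.9),lambda s:(s.min(2)>125)); draw(m,"top")
print("plate",*fit({"top":m},np.c_[.09*np.cos(t),.09*np.sin(t),0*t+.019],pt("top",(139.5,190.9),.02)[:2]))
# cutlery: non-wood/dark
for k,rs in {"fork":[(396.1,193.8,30.5,68.6),(265.9,352.1,101.1,44.2)],"knife":[(266.5,202.2,6.3,69.3),(256.6,213.9,78.8,8.1)]}.items():
    for n,r in zip(("top","side"),rs):
        fn=lambda s:((s[...,0]-s[...,2]<40)&(s.max(2)>70))|(s[...,0]<105)
        m=crop_mask(im[n],r,fn,4); draw(m,n)
        q=np.array([pt(n,(c,r_),.003)[:2] for r_,c in np.argwhere(m)])
        mu=q.mean(0); w=np.linalg.svd(q-mu,full_matrices=False)[2][0]; w*=np.sign(w[0])
        s=(q-mu)@w; print(k,n,"mid",mu+w*(s.max()+s.min())/2,"len",s.max()-s.min(),"deg",np.degrees(np.arctan2(w[1],w[0])))
for n,u in(("top",(285,124)),("side",(341,224))): print("card",n,pt(n,u,.03 if n=="side" else .02))
print("salt",pt("top",(312.8,157.8),.03))
a=cv2.resize(vis["top"][60:270,40:430],(780,420)); cv2.imwrite("pics/v.png",a)
b=cv2.resize(vis["side"][180:384,180:400],None,fx=2.7,fy=2.7); cv2.imwrite("pics/w.png",b)
print(robot.tip_reach,robot.current_eef_rot())
E
python3 m1.py
```

```text
glass ['top'] [ 0.4424 -0.2391] 1.0128469831190994Traceback (most recent call last):
  File "m1.py", line 13, in <module>
    print(k,sel,*fit({n:ms[n] for n in sel},P[k],[g[0],g[1],0] if k=="mat" else g[:2],k=="mat"))
                 ~~~^^^^^^^^^^^^^^^^^^^^^^^^^^^^^^^^^^^^^^^^^^^^^^^^^^^^^^^^^^^^^^^^^^^^^^^^^^^
  File "meas.py", line 24, in fit
    r=least_squares(f,x0,loss="soft_l1"); return r.x,np.sqrt((r.fun**2).mean())
    return func(*args, **kwargs)
    result = trf(vector_fun.fun, vector_fun.jac, x0, f0, J0, lb, ub, ftol, xtol,
                 gtol, max_nfev, x_scale, loss_function, tr_solver,
                 tr_options.copy(), verbose, callback=callback_wrapped)
    return trf_no_bounds(
        fun, jac, x0, f0, J0, ftol, xtol, gtol, max_nfev, x_scale,
        loss_function, tr_solver, tr_options, verbose, callback=callback)
    f_new = fun(x_new)
    self._update_fun()
    ~~~~~~~~~~~~~~~~^^
    self.f = self.fun_wrapped(xp_copy(self.x))
             ~~~~~~~~~~~~~~~~^^^^^^^^^^^^^^^^^
    return np.atleast_1d(self.fun(x))
                         ~~~~~~~~^^^
    return self.f(x, *self.args, **self.kwargs)
           ~~~~~~^^^^^^^^^^^^^^^^^^^^^^^^^^^^^^
  File "meas.py", line 23, in f
    return np.concatenate([sup(np.array([proj(n,q) for q in Q]),D)-hs[n] for n in hs])
                                         ~~~~^^^^^
  File "h.py", line 17, in proj
    c=vision.calibration(n); K=np.array(c["mtx"]); E=np.array(c["extrinsics"]) if E is None else E
ValueError: time passes only in moves, steps and waits
```

```bash
python3 - <<'E'
s=open('h.py').read().replace('vision.calibration(n)','C(n)')
s=s.replace('def cal(n)','''import functools
@functools.cache
def C(n): return vision.calibration(n)
def cal(n)''')
open('h.py','w').write(s)
E
python3 m1.py
```

```text
glass ['top'] [ 0.4424 -0.2391] 1.0128469831190994
glass ['side'] [ 0.4433 -0.2397] 0.791907463921707
glass ['top', 'side'] [ 0.443  -0.2395] 0.9210204765593982
short ['top'] [ 0.7268 -0.0455] 2.6014600549659286
short ['side'] [ 0.7311 -0.0463] 0.9256891091945312
short ['top', 'side'] [ 0.7305 -0.0462] 2.1833427416689553
dish ['top'] [ 0.6385 -0.2771] 0.31758006503214337
dish ['side'] [ 0.6396 -0.278 ] 0.7995240274091338
dish ['top', 'side'] [ 0.6392 -0.2775] 0.6604998483085768
mat ['top'] [ 0.5382  0.1861 -0.0211] 0.9009294331222395
mat ['side'] [ 0.5385  0.1876 -0.0197] 0.9403303082975536
mat ['top', 'side'] [ 0.5384  0.1865 -0.0205] 0.9261543442074976
plate [0.5087 0.1873] 0.28383093088891553
fork top mid [ 0.4969 -0.398 ] len 0.1686468210075568 deg 17.4350672122638
fork side mid [ 0.5402 -0.3877] len 0.08046479684870514 deg 18.514687043132874
knife top mid [ 0.4839 -0.097 ] len 0.16914606080868405 deg 1.3357814529343308
knife side mid [ 0.4866 -0.1017] len 0.1686097518954645 deg 3.7519389005183417
card top [ 0.6554 -0.1418  0.02  ]
card side [ 0.6551 -0.1552  0.03  ]
salt [ 0.5736 -0.2017  0.03  ]
0.017 [179.9901   0.0003  13.1115]
```

View pics/v.png

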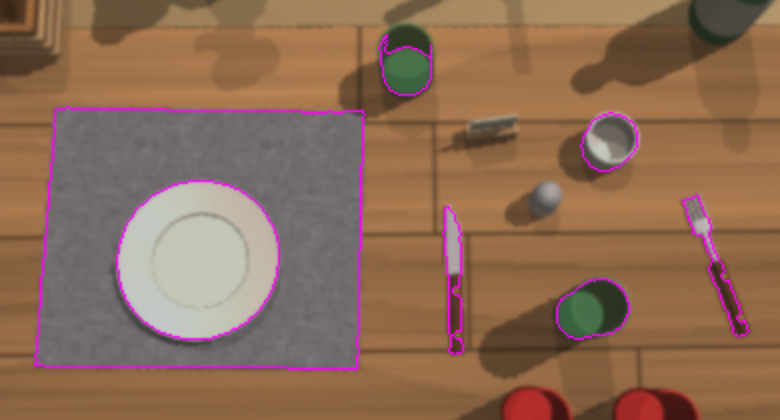

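View pics/w.png

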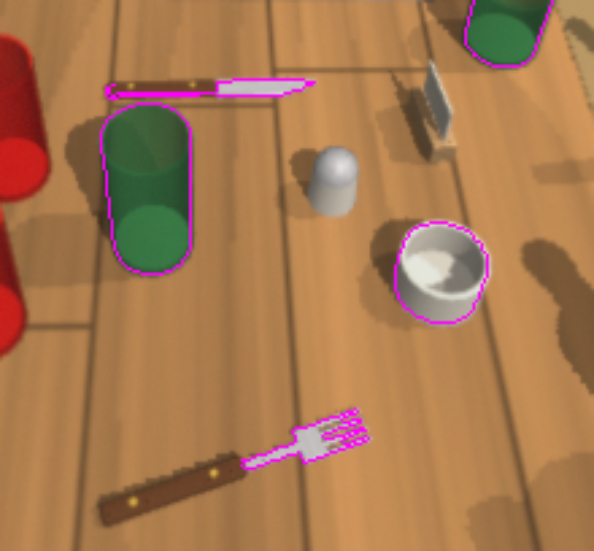

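Masks fit well: every outline lies on its object, and both cameras agree within about 1 mm. The enlarged crop confirms the tall green glass at (590,310). The shorter green one at (406,60) is the bystander. Starting with the dish.

```bash
cat > pp.py <<'E'
from h import *
np.set_printoptions(precision=4,suppress=True)
MX,MY,MA=.5384,.1866,-.0205
def mat(x,y):
    c,s=np.cos(MA),np.sin(MA); return np.array([MX+c*x-s*y, MY+s*x+c*y])
MD=np.degrees(MA)
def rot(y): return [180,0,y]
def st(tag): print(tag,"t",round(robot.current_time_s(),1),"tcp",np.array(robot.current_tool_pos()),"gap",round(robot.current_finger_gap(),3),"F",np.array(robot.current_contact_force()),"grip",round(robot.current_gripper_force(),1))
def best(p,yaw):
    c=[]
    for y in(yaw,yaw+180,yaw-180):
        y=(y+180)%360-180; q=robot.inverse_kinematics(list(p),rot(y))
        if q is not None: c.append((abs(q[6]),y))
    return min(c)[1]
def pick(xy,z,yaw,op,force,up,pre=1.0,w=None):
    yaw=best([*xy,z],yaw); print("yaw",yaw)
    fingers.gripper_to(pre)
    robot.move_to([*xy,up],rot(yaw))
    robot.line_to([*xy,z],velocity=.15); fingers.gripper_to(op,force); st("gripped")
    robot.line_to([*xy,up],velocity=.15); st("lifted"); return yaw
def place(xy,z,yaw,up,rel,fs=4):
    yaw=best([*xy,z],yaw); print("yaw",yaw)
    robot.move_to([*xy,up],rot(yaw)); robot.line_to([*xy,z+.006],velocity=.15)
    hit=robot.line_to([*xy,z-.003],velocity=.02,f_stop=fs); print("hit",hit); st("down")
    fingers.gripper_to(rel); robot.line_to([*xy,up],velocity=.15); st("away")
E
python3 - <<'E'
from pp import *
pick([.6392,-.2775],.028,90,0.0,25,.20)
E
```

```text
yaw 90
gripped t 5.0 tcp [ 0.6401 -0.2777  0.0295] gap 0.705 F [-0.9129  0.18    4.7867] grip 27.6
lifted t 6.2 tcp [ 0.6384 -0.2773  0.1984] gap 0.701 F [-0.0085 -0.3376 -2.0451] grip 27.4
```

```bash
python3 - <<'E'
from pp import *
place(mat(-.03,0),.0375,90,.16,.85)
im=save("top","t1.png"); save("side","s1.png")
# place leaves at .16
E
cat > /dev/null; python3 - <<'E'
from pp import *
# fork
a=np.radians(17.4); f=np.array([.4969,-.398])-.02*np.array([np.cos(a),np.sin(a)])
pick(f,.0205,17.4,0.0,40,.15,pre=.6)
E
```

```text
yaw 90
hit True
down t 9.3 tcp [0.5091 0.1875 0.0374] gap 0.699 F [-0.5065 -0.5989  4.3881] grip 27.8
away t 10.6 tcp [0.5077 0.1867 0.159 ] gap 0.847 F [-0.39    0.9447 -0.2198] grip 0.0
yaw 17.400000000000006
gripped t 14.6 tcp [ 0.4785 -0.4046  0.0216] gap 0.13 F [-0.0649 -0.4555  3.6879] grip 40.3
lifted t 15.6 tcp [ 0.477  -0.4034  0.1486] gap 0.129 F [ 0.5595  1.1166 -0.2125] grip 39.8
```

```bash
sed -i 's/def place(xy,z,yaw,up,rel,fs=4):/def place(xy,z,yaw,up,rel,fs=4,exact=False):/; s/^    yaw=best(\[\*xy,z\],yaw); print("yaw",yaw)$/    yaw=yaw if "exact" in locals() and exact else best([*xy,z],yaw); print("yaw",yaw)/' pp.py
python3 - <<'E'
from pp import *
place(mat(-.05,.135),.0242,MD,.15,.35,exact=True)
a=np.radians(1.4); f=np.array([.4845,-.0985])-.02*np.array([np.cos(a),np.sin(a)])
# look at knife and fork from the top before the next grasp
robot.move_to([.46,-.1,.2],rot(best([.46,-.1,.2],1.4)))
p=robot.current_tool_pos(); r=robot.current_eef_rot(); save("wrist","w1.png"); print(p,r)
E
```

```text
yaw -1.1745634800181877
hit True
down t 19.5 tcp [0.4918 0.3231 0.0246] gap 0.132 F [ 0.2833 -1.4874  4.2725] grip 40.3
away t 20.8 tcp [0.4907 0.3219 0.1489] gap 0.349 F [ 0.4332  0.6433 -0.1755] grip 0.0
[ 0.4601 -0.0997  0.2   ] [ 179.9945    0.0021 -178.5761]
```

View pics/w1.png

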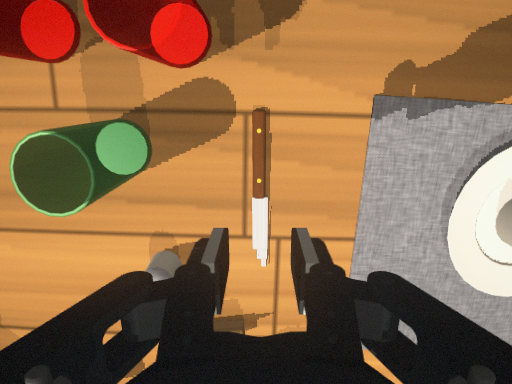

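```bash
cat >> pp.py <<'E'
from scipy.spatial.transform import Rotation as Ro
def wristE(p,r):
    T=np.eye(4); T[:3,:3]=Ro.from_euler("xyz",r,degrees=True).as_matrix(); T[:3,3]=p
    return np.linalg.inv(T@np.array(C("wrist")["T_tool_cam"]))
E
python3 - <<'E'
from pp import *
im=cv2.imread('pics/w1.png')[:,:,::-1].astype(int)
E=wristE([.4601,-.0997,.2],[179.9945,.0021,-178.5761])
m=np.zeros(im.shape[:2],bool); s=im[100:205,245:275]; m[100:205,245:275]=(s[...,0]<150)&(s[...,0]>s[...,2]+25)&(s[...,1]<80)
q=np.array([pt("wrist",(c,r),.009,E)[:2] for r,c in np.argwhere(m)]); mu=q.mean(0)
w=np.linalg.svd(q-mu,full_matrices=False)[2][0]; w*=np.sign(w[0]); s=(q-mu)@w
print(m.sum(),"handle ends",s.min(),s.max(),"deg",np.degrees(np.arctan2(w[1],w[0])),"mid",mu+w*(s.min()+s.max())/2, "origin",mu+w*(s.min()+.085))
print("tip",pt("wrist",(264,265),.002,E))
for y in(-178.6+360-360,1.4): print(y,robot.inverse_kinematics([.464,-.099,.021],rot(y)))
for y in(MD,MD+180): print(y,robot.inverse_kinematics([*mat(-.05,-.135),.024],rot(y)))
# card wrist
im=vision.grab_frame
E
```

```text
556 handle ends -0.03338927898167375 0.05436608800108142 deg 2.9446454019382102 mid [ 0.4446 -0.0996] origin [ 0.4857 -0.0975]
tip [ 0.5711 -0.0932  0.002 ]
-178.6 [ 48.0559  34.1183 -49.8418 112.4428  34.3568  49.4295  71.0318]
1.4 [-36.6285  40.4065  64.4424 115.3995 -45.8384  54.6036 -36.5446]
-1.1745634800181877 [-54.0571  41.5195  64.4189 113.164  -46.0795  56.1051 -57.7504]
178.82543651998182 [ 29.1861  35.1241 -49.6894 110.2107  34.4749  50.8126  50.6053]
```

```bash
python3 - <<'E'
from pp import *
a=np.radians(2.9); f=np.array([.4857,-.0975])-.02*np.array([np.cos(a),np.sin(a)])
y=pick(f,.0205,2.9,0.0,40,.13,pre=.6)
ty=MD if abs(y)<90 else MD+180
place(mat(-.05,-.135),.0242,ty,.15,.35,exact=True)
# look at card
robot.move_to([.60,-.15,.2],rot(best([.60,-.15,.2],0)))
p=robot.current_tool_pos(); r=robot.current_eef_rot(); save("wrist","w2.png"); print(list(p),list(r))
save("top","t2.png")
E
```

```text
yaw -177.10000000000002
gripped t 26.3 tcp [ 0.4664 -0.0988  0.0214] gap 0.134 F [-1.6919 -0.4092  6.0729] grip 40.4
lifted t 27.2 tcp [ 0.4648 -0.0986  0.1291] gap 0.133 F [-0.1202 -0.0762 -0.9396] grip 39.7
yaw 178.82543651998182
hit True
down t 29.2 tcp [0.4864 0.0527 0.0244] gap 0.135 F [-0.5218 -0.4731  4.9978] grip 40.3
away t 30.5 tcp [0.4849 0.0523 0.1491] gap 0.347 F [ 0.1928 -0.1514 -0.454 ] grip 0.0
[np.float64(0.599365079671002), np.float64(-0.14714149569513513), np.float64(0.1993781017752571)] [np.float64(179.85535919689934), np.float64(-0.08772864828095263), np.float64(-179.80546231632934)]
```

View pics/w2.png

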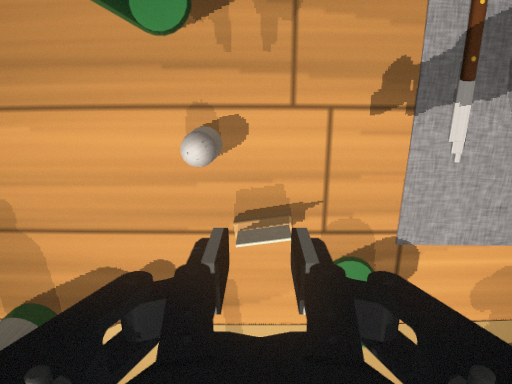

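View pics/t2.png

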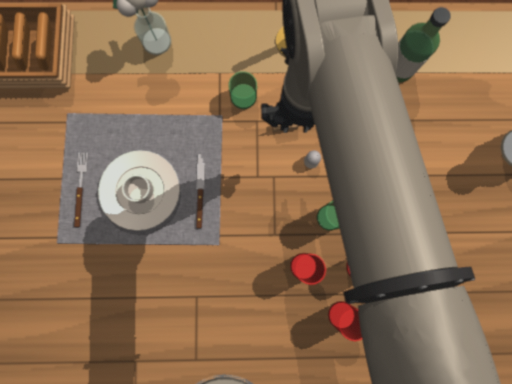

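The fork, dish and knife are placed: fork at about (80,190), dish at (135,188) and knife at (200,190) in the top view. The wrist view shows the card's upper edge from about (236,246) to (291,239).

```bash
python3 - <<'E'
from pp import *
robot.move_to([.55,-.15,.2],rot(180))
p=robot.current_tool_pos(); r=robot.current_eef_rot(); im=save("wrist","w3.png"); 
print(list(np.round(p,4)),list(np.round(r,3)))
E=wristE(p,r)
from meas import rp,box
c=[int(v) for v in proj("wrist",[.655,-.148,.02],E)]; print(c)
E2=wristE([.599365,-.147141,.199378],[179.855,-.0877,-179.805])
for u in((236,246),(291,239)): print(pt("wrist",u,.055,E2))
x0,y0=c[0]-50,c[1]-45
cv2.imwrite("pics/w3c.png",cv2.resize(im[y0:y0+75,x0:x0+100,::-1],(800,600),interpolation=cv2.INTER_NEAREST)); print(x0,y0)
E
```

```text
[np.float64(0.5487), np.float64(-0.1485), np.float64(0.2003)] [np.float64(-179.92), np.float64(-0.034), np.float64(-179.834)]
[261, 269]
[ 0.6611 -0.1693  0.055 ]
[ 0.6541 -0.1192  0.055 ]
211 224
```

View pics/w3c.png

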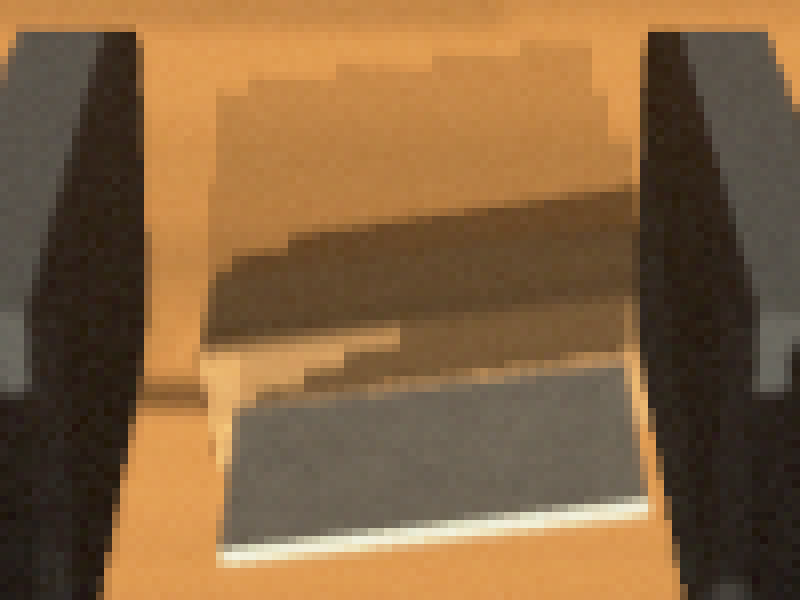

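```bash
python3 - <<'E'
from pp import *
E=wristE([.5487,-.1485,.2003],[-179.92,-.034,-179.834])
f=lambda u,z:pt("wrist",(u[0]/8+211-.5,u[1]/8+224-.5),z,E)[:2]
for a,b,z in(((218,557),(648,508),.055),((203,352),(636,297),.022)):
    A,B=f(a,z),f(b,z); d=B-A; print(A,B,np.linalg.norm(d),"mid",(A+B)/2,"yaw",np.degrees(np.arctan2(-d[0],d[1])))
E
```

```text
[ 0.6609 -0.1707] [ 0.6541 -0.1191] 0.05204871627271037 mid [ 0.6575 -0.1449] yaw 7.564251397768676
[ 0.6518 -0.1746] [ 0.6436 -0.1179] 0.05732374268520831 mid [ 0.6477 -0.1462] yaw 8.182992209071019
```

```bash
python3 - <<'E'
from pp import *
y=pick([.6575,-.1449],.0205,97.8,0.0,30,.16,pre=.6)
ty=MD+90 if abs(y-97.8)<1 else MD-90
place(mat(.105,0),.0238,ty,.16,.45,exact=True)
# tall glass: grip ~30 mm below the rim
gy=best([.443,-.2395,.1],60)
pick([.443,-.2395],.088,45,0.0,25,.24)
E
```

```text
yaw 97.80000000000001
gripped t 34.9 tcp [ 0.6584 -0.145   0.0217] gap 0.226 F [-0.0424 -0.1396  4.3055] grip 29.9
lifted t 36.0 tcp [ 0.6566 -0.1449  0.1585] gap 0.226 F [-0.8295 -0.0556 -1.1321] grip 29.4
yaw 88.8254365199818
hit True
down t 38.6 tcp [0.6441 0.1848 0.0246] gap 0.228 F [-0.0647 -0.2048  4.5905] grip 30.1
away t 40.0 tcp [0.6426 0.184  0.1587] gap 0.449 F [ 0.7923 -0.3732  0.14  ] grip 0.0
yaw 45
gripped t 43.8 tcp [ 0.4438 -0.2399  0.089 ] gap 0.688 F [ 1.1657 -0.2151  4.434 ] grip 27.7
lifted t 45.0 tcp [ 0.4422 -0.2392  0.2387] gap 0.689 F [ 0.3228 -0.4811 -2.9092] grip 27.2
```

```bash
cat > cut.py <<'E'
from pp import *
def cut(f,n="top"):
    im=cv2.imread(f)[:,:,::-1].astype(int)
    for k,y in(("fork",.135),("knife",-.135)):
        m=np.zeros(im.shape[:2],np.uint8)
        P=np.array([proj(n,[*mat(-.03+i,y+j),.006]) for i in(-.095,.095) for j in(-.02,.02)])
        a,b,c,d=int(P[:,1].min()),int(P[:,1].max()),int(P[:,0].min()),int(P[:,0].max())
        s=im[a:b,c:d]; h=(s[...,0]-s[...,2]>22)&(s[...,0]<140); g=s.min(2)>140
        q=np.array([pt(n,(x+c,yy+a),.009)[:2] for yy,x in np.argwhere(h|g)])-[MX,MY]
        ca,sa=np.cos(MA),np.sin(MA); q=np.c_[ca*q[:,0]+sa*q[:,1],-sa*q[:,0]+ca*q[:,1]]
        med=np.median(q,0); q=q[abs(q[:,1]-med[1])<.014]
        w=np.polyfit(q[:,0],q[:,1],1); mid=(q[:,0].min()+q[:,0].max())/2
        print(k,len(q),"mat x",q[:,0].min(),q[:,0].max(),"mid",mid,"y@mid",np.polyval(w,mid),"deg",np.degrees(w[0]))
E
python3 - <<'E'
from cut import *
cut("pics/t2.png")
im=cv2.imread('pics/t2.png'); cv2.imwrite('pics/t2c.png',cv2.resize(im[100:250,55:225],(680,600),interpolation=cv2.INTER_NEAREST))
E
```

```text
fork 402 mat x -0.11243762550192378 0.05312512256278628 mid -0.02965625146956875 y@mid 0.13486854060495948 deg -0.8448130001684173
knife 350 mat x -0.11243652473041942 0.05371939310840118 mid -0.029358565811009117 y@mid -0.13429725300308934 deg 0.32953802780227337
```

View pics/t2c.png

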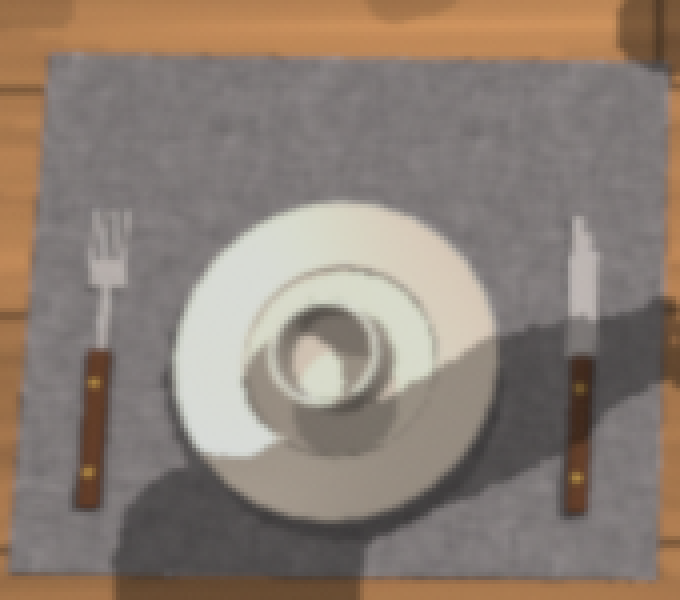

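The crop shows the fork, dish and knife well placed: measured within 1 mm and 1° of target. Now the glass.

```bash
python3 - <<'E'
from pp import *
place(mat(.105,-.135),.0918,45,.24,.85)
robot.move_to([.35,-.42,.3],rot(50)); robot.pause(.5)
save("top","t3.png"); im=save("side","s3.png"); cv2.imwrite("pics/s3c.png",cv2.resize(im[60:240,180:420,::-1],(800,600)))
E
python3 - <<'E'
from cut import *; from meas import *
cut("pics/t3.png")
im={n:cv2.imread(f'pics/{n[0]}3.png')[:,:,::-1] for n in("top","side")}
def tomat(v):
    d=np.array(v[:2])-[MX,MY]; c,s=np.cos(MA),np.sin(MA); return np.array([c*d[0]+s*d[1],-s*d[0]+c*d[1]])
def bb(n,P):
    u=np.array([proj(n,p) for p in P]); lo,hi=u.min(0),u.max(0); return [*(lo+hi)/2,*(hi-lo)]
for k,g,P,F in(("glass",mat(.105,-.135),cyl(.03,.12),green),("dish",mat(-.03,0),cyl(.03,.038),None)):
    if k=="glass":
        ms={n:crop_mask(im[n],bb(n,rp(*g,0,P)),F,5) for n in im}
        for s in(["top"],["side"],["top","side"]):
            v,r=fit({n:ms[n] for n in s},P,g); print(k,s,tomat(v),r)
m=crop_mask(im["top"],bb("top",rp(*mat(-.03,0),0,cyl(.09,.016))),lambda s:(s.min(2)>115))
v,r=fit({"top":m},np.c_[.09*np.cos(t),.09*np.sin(t),0*t+.019],mat(-.03,0)); print("plate",v,tomat(v),r)
a=im["top"][100:250,55:225,::-1].copy(); a=cv2.resize(a,(680,600),interpolation=cv2.INTER_CUBIC)
def dr(P,col):
    u=np.array([proj("top",p) for p in P]); u=((u+.5-[55,100])*4).astype(int); cv2.polylines(a,[u],True,col,1)
c,s=np.cos(t),np.sin(t)
for z in(.046,): dr(rp(*mat(-.03,0),0,np.c_[.03*c,.03*s,0*t+z]),(0,0,255))
for z in(.003,.123): dr(rp(*mat(.105,-.135),0,np.c_[.03*c,.03*s,0*t+z]),(0,0,255))
for lx,ly,z in((.02,.06,.025),(.002,.052,.058)): dr(rp(*mat(.105,0),MA,[[lx/2,ly/2,z],[lx/2,-ly/2,z],[-lx/2,-ly/2,z],[-lx/2,ly/2,z]]),(0,0,255))
cv2.imwrite("pics/t3c.png",a)
E
```

```text
yaw 45
hit True
down t 47.8 tcp [0.6413 0.0497 0.092 ] gap 0.685 F [-0.0893 -0.7151  4.5893] grip 26.7
away t 49.2 tcp [0.64   0.0493 0.2387] gap 0.848 F [ 0.1487 -0.3067  0.0303] grip 0.0
fork 290 mat x -0.11243762550192378 0.027615740080737507 mid -0.04241094271059313 y@mid 0.13514202240486492 deg -0.9025265777677476
knife 279 mat x -0.11243652473041942 0.032825439746221464 mid -0.03980554249209897 y@mid -0.13458368741881144 deg -0.21912708443286108
glass ['top'] [ 0.104  -0.1337] 1.1608008285666214
glass ['side'] [ 0.1059 -0.1316] 0.4259812696527497
glass ['top', 'side'] [ 0.1053 -0.133 ] 0.9526476852627196
plate [0.5088 0.187 ] [-0.0296 -0.0002] 0.7744041892663862
```

View pics/t3c.png

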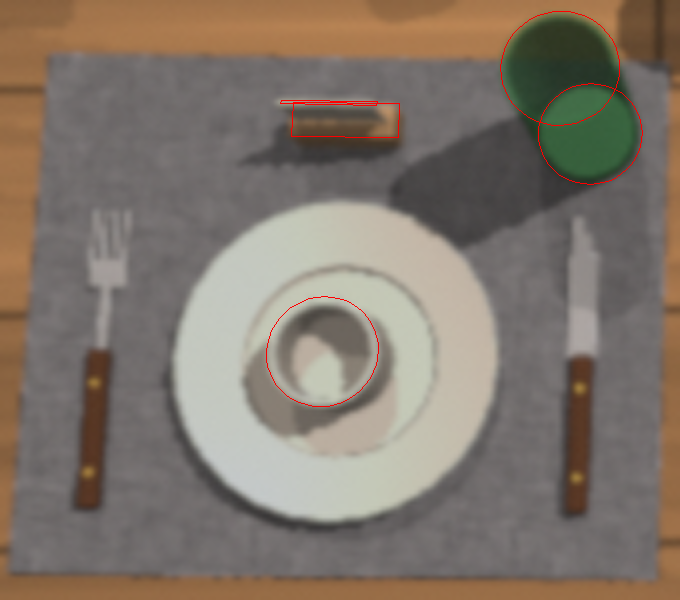

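View pics/s3c.png

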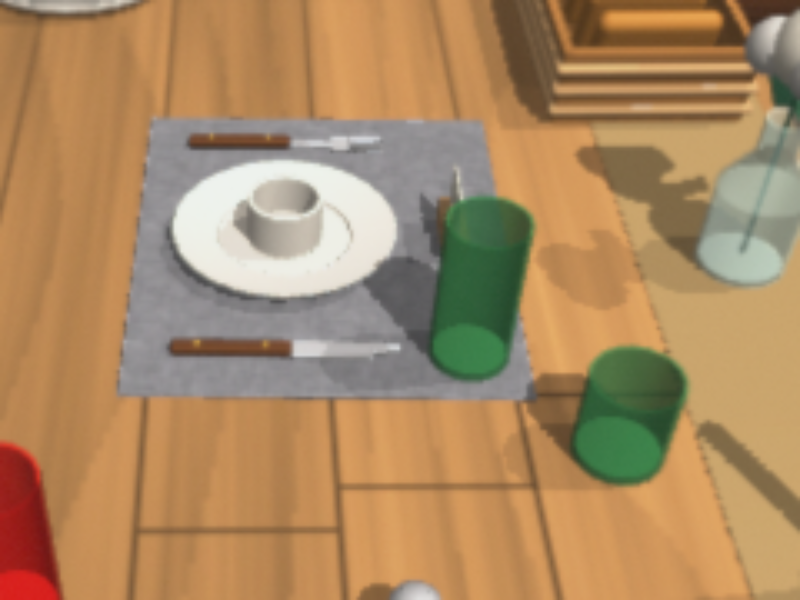

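Everything is at its target within about 2 mm. The glass is upright beyond the knife, at (470,350) in the side crop, and the card is parallel behind the plate. The bystanders have not moved.

```bash
python3 -c "
from station import workorder,robot
print(robot.current_time_s(),workorder.close_job())"
```

```text
the job is handed in; nothing more can be done
51.8167 None
```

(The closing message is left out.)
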